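# Push the slide box down the weighing lane

## Robot

A 6-joint arm with a two-finger parallel gripper is mounted at the origin on the work surface. World frame = base frame: x ahead of the robot, y to its left, z up, the work surface at z = 0. Lengths are in m, angles in rad, forces in N, time in s.
With the tool pointing down it reaches from about 0.3 to 0.85 m from the base axis. Payload 5.4 kg.
Tool frame: the origin (TCP) lies between the finger pads; the fingertips stand 17 mm ahead of it and the grasp point (between the pads) lies 2 mm behind it (manip.tip_reach is the distance from the TCP to the fingertips, in m); z points along the fingers, y is the direction in which the jaws open and shut (so a half turn about z gives the same grasp; the last joint's range is limited). The gripper opens to 85 mm and grips with 20 to 120 N. Pads are 22 mm wide; open, the fingers measure 114 mm over their backs; the gripper's body (76 mm by 85 mm) begins 54 mm behind the grasp point. The pads swing forward as they close: fully open they stand 13 mm farther back than shut.
Start: joints at [1.135, 0.158, 1.597, -0, 1.386, -0.21], TCP at [0.129, 0.56, 0.248] pointing down, gripper open.
Joint ranges: [-2.91, 2.91], [-0.94, 2.29], [0.18, 2.7], [-1.29, 4.43], [0.17, 2.64], [-3, 3]. Speed limits (rad/s): [2.57, 2.57, 3.14, 3.14, 3.14, 3.14].

## Interface

Orientations are given as a 3x3 rotation matrix whose columns are the frame's x, y, z axes.
In Python, from station import manip gives the robot as it stands. The module is installed in compiled form; this text tells all that it offers.
- The arm moves only by the tool send_rows, never from a script. Its argument "steps" is a list of rows, each a list of 3 entries, a list of its own where there are three numbers: the finger opening in m, from 0 to 0.0854, then the shift along the world's x, y, z in m, then the turn about the world's z in rad. In form: [[grip, [tx, ty, tz], turn], ...]. A call has 1 to 10 rows; each row is the pose to reach, as a shift and turn from the pose measured when the call began; what a row does not reach only later rows make up. A row lasts 1/12 s, in which the tool goes at most 41.7 mm and 7.16 degrees, less where a joint would pass 70% of its speed; a pose out of reach is approached as far as the arm can. A call with a gripper value outside its range is refused whole. The fingers move at their own pace and stop on an object; "newtons" is the grip in N (left out, the last holds). Time passes only in rows, so rows that repeat a pose let the fingers close. It gives the time, the measured TCP pose, the force and the opening at its end, in the units of the state.
- manip.observe(): the state, without advancing time (a new reading comes with each control period).
- manip.snapshot(name): name is "side" or "top" or "wrist"; returns the picture (384x512x3 uint8, red, green, blue); there is no depth.
- manip.get_calibration(name): a dict with "fovy" (degrees; the focal length in pixels is half the picture's height over the tangent of half this angle, whatever the lens; pixels are square), "cx", "cy" (the principal point, pixels), "cam_to_world" (4x4, takes a point from camera to world coordinates); the wrist camera has in their place "hand_eye" (4x4, takes a point from camera to tool coordinates, whose origin is the TCP and whose axes are the flange's). Camera axes: x right, y up, looking along -z (the intrinsics and any distortion apply to the point x, -y, -z); pixel columns grow to the right and rows downward; lengths in m; the calibration is good to about 2 mm. A picture is of the moment at which its call begins: read the wrist's pose just before it. get_calibration takes no time and is no camera call.
- manip.finish_job(): hands the job in, once; it reports no verdict.
Trained networks look in the newest picture that a camera, given by its name, has taken for a name from the list of things; names that differ only in an ending like _2 or _b are one class to them, and where a whole thing is asked for, a point or a joint stands for the part that bears it (a point fixed in the world has none). Each returns a list of dicts, best first, with "confidence" (0 to 1); they miss things now and then, are a little off and sometimes report something else, mostly with a low value. They report only what shows in the picture. A call takes as long as a camera call.
- manip.recognise(camera, name): "location" ([x, y, z] in m, in world coordinates, good to about 4 mm: the middle of the surface that is visible of it).
- manip.landmark_of(camera, name): "location" ([x, y, z] in m, in world coordinates, good to about 4 mm: a listed point, or the origin of a listed thing).
The state is a dict: "t": time; "qpos": joint angles; "dq": joint speeds; "tau": joint torques, N m; "tcp_pos": TCP position; "ee_rot": TCP orientation; "contact_force": force on the tool from outside, world axes, zero at the start; "torque": the same for the moment, N m; "width": finger opening in m.
Only numpy, scipy, OpenCV 4.12 (cv2) and the standard library are available. Lean on these libraries where they do the work, as an engineer would, in place of code of your own. Each camera call takes 0.05 s, during which the arm holds its last target. There are 200 camera calls.

## Task

Using only the fingertips, without gripping or lifting it, line the blue slide box up with the lane and push it in at the mouth and along between the two yellow rails until it stands straight and wholly on the green weighing plate. Neither rail may be touched, by the box or by the robot, because that would falsify the weighing. Leave everything else on the bench and on the board where it is, and finish clear of the box.

Things in the scene. Friction and masses are not known exactly. Their poses are not given: they have to be found in the camera images.
- slide_box: Closed blue slide box, loose, 100 mm long (its x), 90 mm wide (y), 45 mm tall, 0.2 to 0.45 kg, white label on its lid. Origin at the centre of its underside, z up. Starts on the grey board in front of the lane's mouth, out of line with it (up to 35 mm sideways, 0.3 rad turned). Slides with ordinary friction and stays where it is left.
- lane: Fixed grey board of the weighing lane, 460 mm (its x) by 270 mm (y), 8 mm thick. Origin at the centre of its underside, on the bench; +x runs down the lane from the open mouth, +y to the left. In front of the mouth (x -230 to -30 mm) it carries only the slide box. A white read-out unit, 160 mm wide, 35 mm tall, fills x +231 to +301 mm.
- mouth (a point): Middle of the lane's open mouth (white line), on the board's top, at x = -30 mm of the lane; axes as the lane's. The two rails begin here and run 250 mm along +x; their inner faces are at y = +57 and -57 mm, so the lane is 114 mm wide. Rail tops are 12 mm above the board, 20 mm above the bench.
- plate (a point): Centre of the green weighing plate, on the board's top between the rails, at x = +140 mm, y = 0 of the lane; axes as the lane's. The plate is 130 mm long (x) and 112 mm wide (y), level with the board, with no step or stop.
- rail_left: Left yellow rail of the lane, 250 mm long, 10 mm wide, 12 mm tall, fixed. Origin at the centre of its underside, on top of the board; x along the lane.
- rail_right: Right yellow rail of the lane, same size, fixed. Origin at the centre of its underside, on top of the board; x along the lane.
- cal_weight: Bystander: brass calibration weight, 28 mm across, 42 mm tall, standing on the lane's board outside the left rail. Origin at the centre of its underside.
- vial: Bystander: small amber vial with white cap, 26 mm across, 45 mm tall, standing on the lane's board outside the right rail. Origin at the centre of its underside.
- reagent: Bystander: glass reagent bottle with blue cap, 70 mm across, 150 mm tall, on the bench to the left. Origin at the centre of its underside.
- cup: Bystander: white paper cup, 76 mm across, 90 mm tall, on the bench to the left. Origin at the centre of its underside.
- marker: Bystander: black marker pen with red cap, about 128 mm long, lying on the bench to the left, 13 mm thick. Origin on its underside, 60 mm from the black end, x towards the red cap.
- flask: Bystander: conical glass flask, 80 mm across, 120 mm tall, on the bench to the right. Origin at the centre of its underside.
- cylinder: Bystander: tall clear measuring cylinder on a round foot 80 mm across, 245 mm tall, on the bench to the right. Origin at the centre of its underside.

How it is judged:
On the way:
1. the slide box, flat on the board, is half-way into the lane between the rails (x of slide_box in the frame of lane between -0.03 and 0.08 m and y of slide_box in the frame of lane between -0.014 and 0.014 m and height (world z) of slide_box below 0.014 m and angle between slide_box's own z axis and vertical below 0.05 rad), for 0.05 s.
At the end, for the whole second after the job is handed in: The slide box stands flat, upright and at rest on the green plate between the rails: its centre within 18 mm of the plate's centre along the lane and within 13 mm of the lane's centre line, its long side within 0.16 rad of the lane's direction (x of slide_box in the frame of lane between 0.122 and 0.158 m and y of slide_box in the frame of lane between -0.013 and 0.013 m and angle between the x axis of slide_box and the x axis of lane, either way round below 0.16 rad and height (world z) of slide_box between 0.005 and 0.014 m and angle between slide_box's own z axis and vertical below 0.05 rad and linear speed of slide_box below 0.01 m/s); the robot touches nothing.
It fails at once if a rail was touched by the box, the robot or anything else (contact force between any of rail_left, rail_right and anything else above 0.3 N).
It fails at once if the slide box was lifted or tipped (height (world z) of slide_box above 0.018 m or angle between slide_box's own z axis and vertical above 0.2 rad).
It fails at once if a bystander was disturbed (moved more than 15 mm or tipped) (distance of any of cal_weight, vial, reagent, cup, marker, flask, cylinder from where it was at the start of the episode above 0.015 m or angle between any of cal_weight, vial, reagent, cup, marker, flask, cylinder's own z axis and vertical above 0.3 rad).
It also fails if it takes over 72 s, if anything falls off the work surface, if the arm or the gripper's body presses on something with over 40 N, if the wrist force passes 120 N, or if a joint passes its speed limit or range.

## Working session

There is one attempt and no reset: what is moved stays moved. The work goes in short steps, Python scripts to look and compute and a tool call to move; the robot and the scene stay as the last step left them, time stands still between calls to the robot, and variables do not carry over. Pictures are saved under pics/ and viewed, about 8 in all and at most 12, crops included, and the job is handed in when it is done.

Besides the shell and the picture viewer there is one more tool, called after ">>>" as name(argument=value, ...), one argument or row to a line, values as JSON. send_rows: Moves the arm, as the interface text tells. Its arguments: {"type":"object","properties":{"steps":{"type":"array","items":{"type":"array"}},"newtons":{"type":"number"}},"required":["steps"]}

```bash
mkdir -p pics
python3 - <<'E'
from station import manip
import cv2,numpy as np
s=manip.observe();print({k:np.round(v,3).tolist() for k,v in s.items()})
print(manip.tip_reach)
for c in("top","side","wrist"):
    im=manip.snapshot(c);cv2.imwrite(f"pics/{c}0.png",im[...,::-1])
    k=manip.get_calibration(c);print(c,{a:np.round(b,4).tolist() for a,b in k.items()})
    for n in("slide_box","mouth","plate","lane","rail_left","rail_right","cal_weight","vial"):
        r=manip.landmark_of(c,n)[:1]
        print(n,[(np.round(q["location"],4).tolist(),round(q["confidence"],2)) for q in r])
E
```

```text
{'t': 0.0, 'qpos': [1.135, 0.159, 1.598, -0.0, 1.386, -0.21], 'dq': [0.001, -0.001, -0.002, 0.0, -0.001, 0.001], 'tau': [0.0, -39.602, -33.142, -0.0, 0.009, 0.0], 'tcp_pos': [0.128, 0.56, 0.247], 'ee_rot': [[-0.975, 0.224, -0.001], [0.224, 0.975, -0.002], [0.0, -0.002, -1.0]], 'contact_force': [0.02, -0.558, 0.531], 'torque': [0.004, 0.067, 0.036], 'width': 0.085}
0.017
top {'fovy': 55.8469, 'cx': 254.7142, 'cy': 189.0938, 'cam_to_world': [[-0.035, 0.9785, -0.2031, 0.3033], [-0.9994, -0.0356, 0.0006, -0.0204], [-0.0067, 0.203, 0.9792, 1.1622], [0.0, 0.0, 0.0, 1.0]]}
slide_box [([0.5511, -0.1488, 0.0063], 0.57)]
mouth [([0.5589, -0.0365, 0.0091], 0.73)]
plate [([0.5795, 0.1326, 0.0069], 0.71)]
lane [([0.5594, -0.0061, -0.0001], 0.89)]
rail_left [([0.5597, -0.0061, 0.0018], 0.74)]
rail_right [([0.6273, 0.0787, 0.0099], 0.83)]
cal_weight [([0.4626, 0.1114, 0.0125], 0.42)]
vial [([0.6737, 0.0741, 0.0049], 0.52)]
side {'fovy': 49.6403, 'cx': 252.817, 'cy': 197.6748, 'cam_to_world': [[-0.9691, 0.1667, -0.182, 0.2983], [-0.2468, -0.6638, 0.706, 0.8557], [-0.0031, 0.7291, 0.6845, 0.8687], [0.0, 0.0, 0.0, 1.0]]}
slide_box [([0.5468, -0.1532, 0.0089], 0.91)]
mouth [([0.5557, -0.0384, 0.012], 0.63)]
plate [([0.574, 0.1313, 0.0082], 0.6)]
lane [([0.4001, 0.4308, 0.0005], 0.26)]
rail_left [([0.5081, 0.0901, 0.0146], 0.52)]
rail_right [([0.635, 0.0794, 0.0095], 0.71)]
cal_weight [([0.4604, 0.1123, 0.005], 0.71)]
vial [([0.6717, 0.0731, 0.0082], 0.42)]
wrist {'fovy': 64.9663, 'cx': 253.9893, 'cy': 192.0321, 'hand_eye': [[-0.0004, 0.9574, 0.2886, 0.0722], [1.0, 0.0007, -0.001, -0.0009], [-0.0012, 0.2886, -0.9574, -0.1257], [0.0, 0.0, 0.0, 1.0]]}
slide_box []
mouth []
plate []
lane []
rail_left []
rail_right []
cal_weight []
vial []
```

View pics/top0.png

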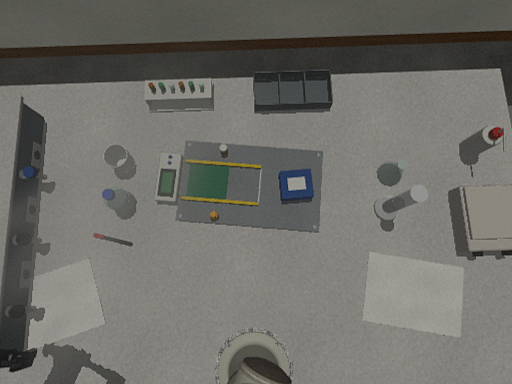

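View pics/side0.png

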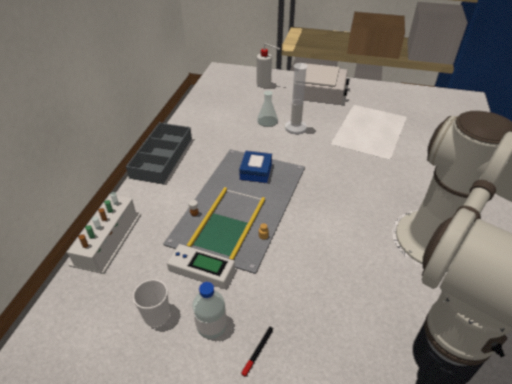

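The top and side views show the box (about 296,185 in the top view) in front of the mouth, with the lane running towards world +y. All bystanders are clear of the path. I'll bring the wrist camera over the lane.

>>> send_rows(
  steps=[
    [0.06,[0,0,0.04],0],
    [0.06,[0.44,-0.515,0.05],-1.44],
    [0.06,[0.44,-0.515,0.05],-1.44],
    [0.06,[0.44,-0.515,0.05],-1.44],
    [0.06,[0.44,-0.515,0.05],-1.44],
    [0.06,[0.44,-0.515,0.05],-1.44],
    [0.06,[0.44,-0.515,0.05],-1.44],
    [0.06,[0.44,-0.515,0.05],-1.44],
    [0.06,[0.44,-0.515,0.05],-1.44],
    [0.06,[0.44,-0.515,0.05],-1.44],
  ],
)

```text
t: 2.18
tcp_pos: [0.3732, 0.2736, 0.2942]
ee_rot: [[-0.212, 0.977, 0.001], [0.977, 0.212, 0.0], [0.0, 0.001, -1.0]]
contact_force: [0.1, 1.0, -0.5]
width: 0.0601
```

>>> send_rows(
  steps=[
    [0.06,[0.19,-0.23,0.006],-0.3],
    [0.06,[0.19,-0.23,0.006],-0.3],
    [0.06,[0.19,-0.23,0.006],-0.3],
    [0.06,[0.19,-0.23,0.006],-0.3],
    [0.06,[0.19,-0.23,0.006],-0.3],
    [0.06,[0.19,-0.23,0.006],-0.3],
    [0.06,[0.19,-0.23,0.006],-0.3],
    [0.06,[0.19,-0.23,0.006],-0.3],
    [0.06,[0.19,-0.23,0.006],-0.3],
    [0.06,[0.19,-0.23,0.006],-0.3],
  ],
)

```text
t: 3.02
tcp_pos: [0.5629, 0.0438, 0.2999]
ee_rot: [[0.087, 0.996, -0.0], [0.996, -0.087, 0.001], [0.001, -0.0, -1.0]]
contact_force: [-0.4, 0.5, 0.5]
width: 0.0603
```

Run:
```python
from station import manip
import cv2,numpy as np
s=manip.observe();print(s["t"],s["tcp_pos"],s["dq"].round(3) if hasattr(s["dq"],"round") else s["dq"])
im=manip.snapshot("wrist");np.savez("v1.npz",im=im,p=s["tcp_pos"],R=s["ee_rot"]);cv2.imwrite("pics/w1.png",cv2.resize(im[...,::-1],(768,576)))
for n in("slide_box","mouth","plate","lane"):
    r=manip.landmark_of("wrist",n)[:1]
    print(n,[(np.round(q["location"],4).tolist(),round(q["confidence"],2)) for q in r])
```

```text
3.0167 [0.56292206 0.04379111 0.2998725 ] [ 0.033 -0.027  0.02   0.002 -0.001 -0.001]
slide_box [([0.5473, -0.1542, 0.0079], 0.95)]
mouth [([0.5521, -0.0336, 0.0055], 0.65)]
plate [([0.578, 0.131, 0.0063], 0.86)]
lane [([0.5613, -0.0069, -0.0012], 0.91)]
```

View pics/w1.png

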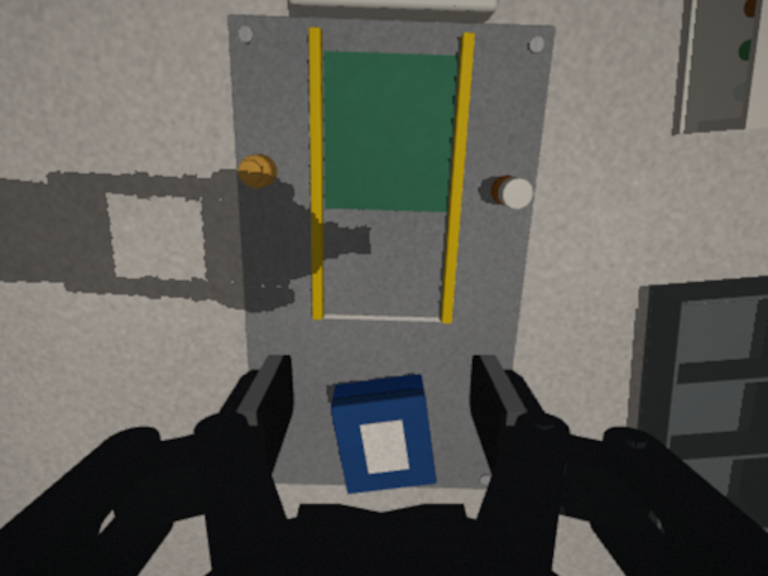

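The wrist view shows everything: plate corners (325,52)-(455,210), mouth line at row ~318, rails either side, and the box lid around (385,440) at a slight turn. Now I'll measure by rectifying to the known planes.

```bash
cat > h.py <<'E'
import cv2,numpy as np
from station import manip
def cam(p=None,R=None,name="wrist"):
    k=manip.get_calibration(name)
    if name=="wrist":
        T=np.eye(4);T[:3,:3]=R;T[:3,3]=p;C=T@np.array(k["hand_eye"])
    else: C=np.array(k["cam_to_world"])
    f=192/np.tan(np.radians(k["fovy"])/2)
    return C,np.array([[f,0,k["cx"]],[0,f,k["cy"]],[0,0,1]])
def unproj(uv,z,C,K):
    uv=np.asarray(uv,float).reshape(-1,2)
    d=np.c_[(uv-K[:2,2])/K[0,0],np.ones(len(uv))]*[1,-1,-1]@C[:3,:3].T
    return C[:2,3]+d[:,:2]*((z-C[2,3])/d[:,2])[:,None]
def rectfit(mask,z,C,K):
    mask=cv2.morphologyEx(mask.astype(np.uint8),cv2.MORPH_OPEN,np.ones((3,3)))
    c=max(cv2.findContours(mask,0,1)[0],key=cv2.contourArea)
    w=unproj(c.reshape(-1,2),z,C,K)*1000
    r=cv2.minAreaRect(w.astype(np.float32));b=cv2.boxPoints(r)
    e=[b[1]-b[0],b[2]-b[1]]
    return np.array(r[0]),[(round(float(np.hypot(*v)),1),round(float(np.arctan2(v[1],v[0]))%np.pi,4)) for v in e]
def snap(name="wrist"):
    s=manip.observe();im=manip.snapshot(name)
    return im,*cam(s["tcp_pos"],s["ee_rot"],name)
def masks(im):
    h,s,v=[a.astype(int) for a in cv2.split(cv2.cvtColor(im,cv2.COLOR_RGB2HSV))]
    return dict(green=(h>50)&(h<90)&(s>100),yellow=(h>18)&(h<32)&(s>150)&(v>90),blue=(h>100)&(h<125)&(s>150))
E
python3 - <<'E'
from h import *
d=np.load("v1.npz");im=d["im"]
for nm,im,(C,K) in [("wrist",im,cam(d["p"],d["R"])),("top",cv2.imread("pics/top0.png")[...,::-1].copy(),cam(name="top"))]:
    print(nm)
    m=masks(im);v=im.max(2)
    print("green",rectfit(m["green"],.008,C,K))
    n,l,st,_=cv2.connectedComponentsWithStats(m["yellow"].astype(np.uint8))
    for i in range(1,n):
        if st[i,4]>150: print("yel",st[i],rectfit(l==i,.020,C,K))
    print("blue v",np.percentile(v[m["blue"]],[5,20,30,40,50,80]))
    for t in (0,80,90,100):
        mm=m["blue"]&(v>t);mm=cv2.morphologyEx(mm.astype(np.uint8),cv2.MORPH_CLOSE,np.ones((3,3)))
        if mm.sum()>300: print(t,rectfit(mm,.053,C,K))
E
```

```text
wrist
green (array([577.82440186, 130.38169861]), [(111.4, 3.0234), (128.7, 1.4526)])
yel [ 206   18    9  131 1065] (array([516.4173584 , 138.95611572]), [(10.2, 3.0165), (155.8, 1.4457)])
yel [ 294   22   23  194 1458] (array([633.35437012,  78.215271  ]), [(9.9, 3.0224), (248.0, 1.4516)])
yel [159 103  23  14 166] (array([458.65628052, 115.91055298]), [(18.7, 3.0544), (11.3, 1.4836)])
yel [208 175   8  38 250] (array([499.90103149,  -5.39473724]), [(10.0, 3.0108), (49.0, 1.44)])
blue v [46. 62. 90. 92. 93. 96.]
0 (array([ 549.35327148, -141.39089966]), [(119.9, 1.627), (87.8, 0.0562)])
80 (array([ 550.10760498, -152.70059204]), [(97.2, 1.6263), (87.6, 0.0555)])
90 (array([ 550.19342041, -152.90055847]), [(96.5, 1.622), (86.9, 0.0512)])
topTraceback (most recent call last):
  File "<stdin>", line 6, in <module>
  File "h.py", line 16, in rectfit
    c=max(cv2.findContours(mask,0,1)[0],key=cv2.contourArea)
ValueError: max() iterable argument is empty
```

>>> send_rows(
  steps=[
    [0.06,[-0.004,-0.04,0],-0.032],
    [0.06,[-0.007,-0.08,0],-0.032],
    [0.06,[-0.01,-0.12,0],-0.032],
    [0.06,[-0.014,-0.16,-0.02],-0.032],
    [0.06,[-0.017,-0.2,-0.04],-0.032],
    [0.06,[-0.02,-0.24,-0.06],-0.032],
    [0.06,[-0.023,-0.2835,-0.08],-0.032],
    [0.06,[-0.023,-0.2835,-0.12],-0.032],
    [0.06,[-0.023,-0.2835,-0.16],-0.032],
    [0.06,[-0.023,-0.2835,-0.16],-0.032],
  ],
)

```text
t: 4.1
tcp_pos: [0.5351, -0.236, 0.1327]
ee_rot: [[0.117, 0.993, -0.01], [0.993, -0.117, 0.008], [0.007, -0.011, -1.0]]
contact_force: [-1.3, 1.8, -0.9]
width: 0.0601
```

Run:
```python
from h import *
s=manip.observe();print(s["t"],s["tcp_pos"],s["ee_rot"][:,0],s["width"],s["contact_force"])
im,C,K=snap();cv2.imwrite("pics/w2.png",cv2.resize(im[...,::-1],(768,576)))
m=masks(im);v=im.max(2)
mm=cv2.morphologyEx((m["blue"]&(v>80)).astype(np.uint8),cv2.MORPH_CLOSE,np.ones((3,3)))
for z in(.045,.053,.061): print(z,rectfit(mm,z,C,K))
print(rectfit(m["green"],.008,C,K)) if m["green"].sum()>300 else 0
```

```text
4.1 [ 0.53506755 -0.23604722  0.13265315] [0.11696079 0.99311238 0.00692689] 0.060107363662997376 [-1.28232155  1.75995097 -0.86467816]
0.045 (array([ 550.22442627, -153.32435608]), [(102.5, 1.6263), (91.6, 0.0555)])
0.053 (array([ 550.06225586, -153.77380371]), [(98.7, 1.6263), (88.2, 0.0555)])
0.061 (array([ 549.90026855, -154.22322083]), [(94.8, 1.6263), (84.8, 0.0555)])
```

View pics/w2.png

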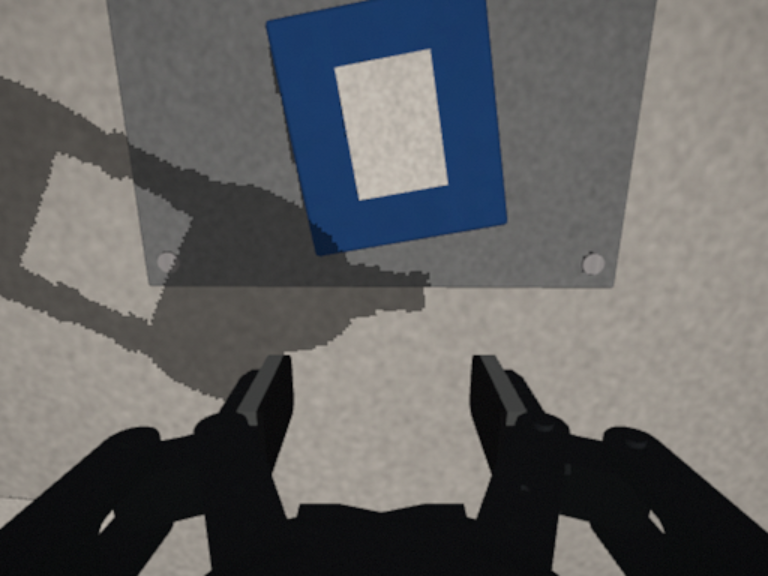

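The box's rear-left corner (317,254) is nearest the fingers and its lid height checks out. Now I'll descend behind it.

>>> send_rows(
  steps=[
    [0.06,[0.004,-0.004,-0.02],0],
    [0.06,[0.004,-0.004,-0.05],0],
    [0.06,[0.004,-0.004,-0.08],0],
    [0.06,[0.004,-0.004,-0.09],0],
    [0.06,[0.004,-0.004,-0.09],0],
    [0.06,[0.004,-0.004,-0.09],0],
    [0.06,[0.004,-0.004,-0.09],0],
    [0.06,[0.004,-0.004,-0.09],0],
  ],
)

```text
t: 4.82
tcp_pos: [0.542, -0.2408, 0.0479]
ee_rot: [[0.115, 0.993, -0.004], [0.993, -0.115, 0.004], [0.004, -0.005, -1.0]]
contact_force: [0.4, 0.5, 0.4]
width: 0.06
```

>>> send_rows(
  steps=[
    [0.06,[0.0008,0.007,-0.005],0],
    [0.06,[0.0015,0.013,-0.005],0],
    [0.06,[0.0022,0.018,-0.005],0],
    [0.06,[0.0027,0.023,-0.005],0],
    [0.06,[0.0033,0.028,-0.005],0],
    [0.06,[0.0039,0.033,-0.005],0],
    [0.06,[0.0045,0.038,-0.005],0],
    [0.06,[0.005,0.042,-0.005],0],
    [0.06,[0.0055,0.046,-0.005],0],
    [0.06,[0.0055,0.046,-0.005],0],
  ],
)

```text
t: 5.65
tcp_pos: [0.5476, -0.1939, 0.0428]
ee_rot: [[0.115, 0.993, -0.004], [0.993, -0.115, 0.005], [0.004, -0.005, -1.0]]
contact_force: [-0.0, 0.4, -0.2]
width: 0.0603
```

```bash
cat >> h.py <<'E'
U=np.array([np.cos(1.452),np.sin(1.452)]);O=np.array([561.2,-8.6])
def lane(p): d=np.asarray(p)-O; return np.round([d@U,d@[-U[1],U[0]]],1)
def report(pic=None,name="wrist"):
    s=manip.observe();print(s["t"],np.round(s["tcp_pos"],4),"tcp lane",lane(s["tcp_pos"][:2]*1000),"yaw err",round(float(np.arctan2(*s["ee_rot"][[1,0],0])-1.452),3),"F",np.round(s["contact_force"],1))
    im,C,K=snap(name);m=masks(im);v=im.max(2)
    if pic: cv2.imwrite(pic,cv2.resize(im[...,::-1],(768,576)))
    mm=cv2.morphologyEx((m["blue"]&(v>80)).astype(np.uint8),cv2.MORPH_CLOSE,np.ones((3,3)))
    if mm.sum()>300:
        r=rectfit(mm,.053,C,K);print("box",np.round(r[0],1),"lane",lane(r[0]),r[1])
    if m["green"].sum()>300:
        r=rectfit(m["green"],.008,C,K);print("green",lane(r[0]),r[1])
E
python3 -c "
from h import *
report('pics/w3.png');print(manip.landmark_of('wrist','slide_box')[:1])"
```

```text
5.65 [ 0.5476 -0.1939  0.0428] tcp lane [-185.6   -8.4] yaw err 0.003 F [-0.   0.4 -0.2]
box [ 560.7 -136.6] lane [-127.2  -14.6] [(88.1, 3.0244), (93.5, 1.4536)]
[{'location': [0.5563, -0.1324, 0.0077], 'confidence': 0.63}]
```

View pics/w3.png

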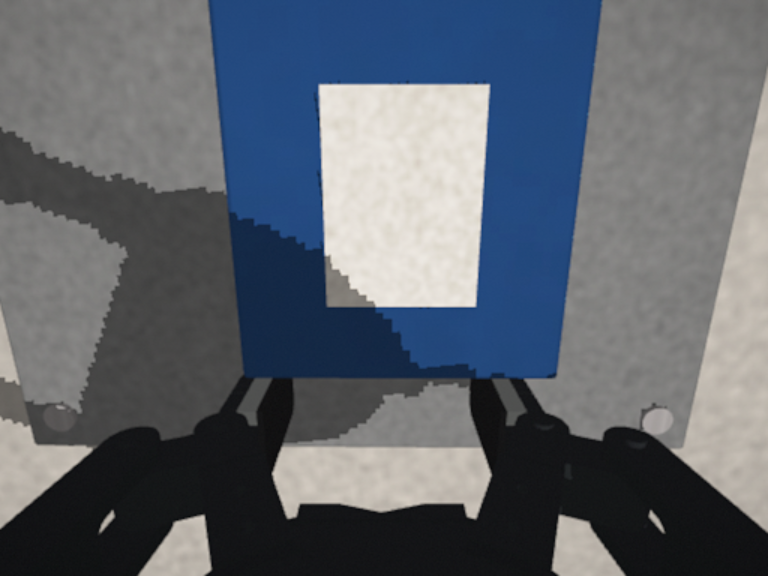

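The box now sits flush against both fingers and is straight, but it has drifted to y ≈ -14.6 mm in the lane frame. I'll back off, turn the jaws and push it sideways with both fingertips, while it is still in front of the mouth.

>>> send_rows(
  steps=[
    [0.06,[-0.002,-0.015,0],0],
    [0.06,[-0.003,-0.025,0],0],
    [0.06,[-0.003,-0.025,0.035],0],
    [0.06,[-0.003,-0.025,0.07],0.1],
    [0.06,[0.0,-0.025,0.1],0.225],
    [0.06,[0.02,-0.005,0.1],0.35],
    [0.06,[0.04,0.015,0.1],0.475],
    [0.06,[0.06,0.035,0.1],0.6],
    [0.06,[0.075,0.045,0.1],0.725],
    [0.06,[0.088,0.051,0.1],0.85],
  ],
)

```text
t: 6.58
tcp_pos: [0.6366, -0.1431, 0.1427]
ee_rot: [[-0.675, 0.738, -0.006], [0.738, 0.675, 0.0], [0.004, -0.004, -1.0]]
contact_force: [-0.1, -0.1, -0.0]
width: 0.06
```

```bash
python3 -c "
from h import *
report()"
```

```text
6.5833 [ 0.6366 -0.1431  0.1427] tcp lane [-124.6  -90.8] yaw err 0.86 F [-0.1 -0.1 -0. ]
box [ 525.4 -106.6] lane [-101.5   23.9] [(11.0, 3.0228), (34.3, 1.452)]
```

>>> send_rows(
  steps=[
    [0.06,[0,0,0.02],0.12],
    [0.06,[0,0,0.04],0.24],
    [0.06,[0,0,0.04],0.36],
    [0.06,[0,0,0.04],0.48],
    [0.06,[0,0,0.04],0.6],
    [0.06,[0,0,0.04],0.711],
    [0.06,[0,0,0.04],0.711],
    [0.06,[0,0,0.04],0.711],
  ],
)

```text
t: 7.3
tcp_pos: [0.6379, -0.1437, 0.1828]
ee_rot: [[-0.993, 0.118, -0.003], [0.118, 0.993, -0.002], [0.003, -0.003, -1.0]]
contact_force: [1.2, 0.8, -0.3]
width: 0.0598
```

```bash
python3 -c "
from h import *
report('pics/w4.png')"
```

```text
7.3 [ 0.6379 -0.1437  0.1828] tcp lane [-125.1  -92.1] yaw err 1.571 F [ 1.2  0.8 -0.3]
green [101.4   0.4] [(111.2, 3.0249), (52.0, 1.4541)]
```

View pics/w4.png

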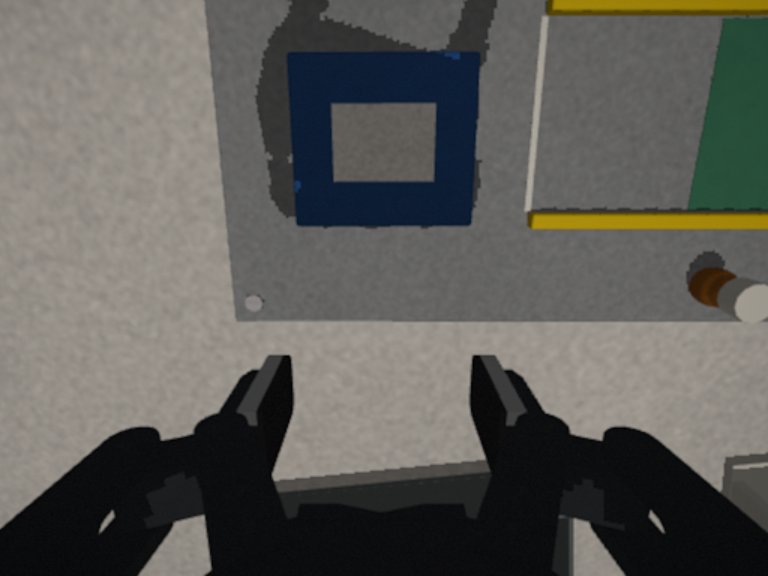

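```bash
cat >> h.py <<'E'
def shade(name="wrist"):
    im,C,K=snap(name);m=masks(im)["blue"]
    mm=cv2.morphologyEx(m.astype(np.uint8),cv2.MORPH_CLOSE,np.ones((3,3)))
    r=rectfit(mm,.053,C,K);print("box",np.round(r[0],1),"lane",lane(r[0]),r[1]);return C,K
E
python3 -c "
from h import *
C,K=shade();print(unproj([(253,318)],.04,C,K));print(unproj([(362,92),(362,140)],.008,C,K)*1000, lane(unproj([(353,140)],.008,C,K)[0]*1000))"
```

```text
box [ 561.  -134.6] lane [-125.1  -14.7] [(87.4, 3.0235), (98.3, 1.4527)]
[[ 0.78453121 -0.16312551]]
[[569.39058559 -33.5878114 ]
 [614.70769654 -34.33022125]] [-28.1 -56.2]
```

The view shows the box straight at lane (-125.1, -14.7), and the tray behind the tool is well clear. Now I'll descend and push it left.

>>> send_rows(
  steps=[
    [0.06,[-0.001,0,-0.03],0],
    [0.06,[-0.001,0,-0.065],0],
    [0.06,[-0.001,0,-0.1],0],
    [0.06,[-0.001,0,-0.125],0],
    [0.06,[-0.001,0,-0.139],0],
    [0.06,[-0.001,0,-0.139],0],
    [0.06,[-0.001,0,-0.139],0],
    [0.06,[-0.001,0,-0.139],0],
  ],
)

```text
t: 8.07
tcp_pos: [0.6387, -0.1441, 0.0463]
ee_rot: [[-0.993, 0.117, 0.0], [0.117, 0.993, -0.004], [-0.001, -0.004, -1.0]]
contact_force: [0.1, 0.0, 1.3]
width: 0.0602
```

>>> send_rows(
  steps=[
    [0.06,[-0.007,0.0008,-0.003],0],
    [0.06,[-0.013,0.0015,-0.003],0],
    [0.06,[-0.018,0.0021,-0.003],0],
    [0.06,[-0.022,0.0026,-0.003],0],
    [0.06,[-0.026,0.0031,-0.003],0],
    [0.06,[-0.03,0.0036,-0.003],0],
    [0.06,[-0.034,0.0041,-0.003],0],
    [0.06,[-0.0367,0.0044,-0.003],0],
    [0.06,[-0.0367,0.0044,-0.003],0],
    [0.06,[-0.0367,0.0044,-0.003],0],
  ],
)

```text
t: 8.9
tcp_pos: [0.6018, -0.1396, 0.0433]
ee_rot: [[-0.993, 0.117, -0.0], [0.117, 0.993, -0.004], [-0.0, -0.004, -1.0]]
contact_force: [1.1, 0.2, -0.3]
width: 0.0598
```

```bash
python3 -c "
from h import *
report();shade()"
```

```text
8.9 [ 0.6018 -0.1396  0.0433] tcp lane [-125.3  -55.8] yaw err 1.572 F [ 1.1  0.2 -0.3]
box [ 547.1 -133.1] lane [-125.3   -0.7] [(88.1, 3.0231), (97.8, 1.4523)]
box [ 547.2 -133.2] lane [-125.3   -0.9] [(88.5, 3.0229), (97.8, 1.4522)]
```

>>> send_rows(
  steps=[
    [0.06,[0.015,-0.002,0],0],
    [0.06,[0.025,-0.003,0],0],
    [0.06,[0.025,-0.003,0.035],0],
    [0.06,[0.025,-0.003,0.07],-0.1],
    [0.06,[0.025,-0.01,0.1],-0.22],
    [0.06,[0.01,-0.03,0.11],-0.34],
    [0.06,[-0.01,-0.05,0.11],-0.46],
    [0.06,[-0.03,-0.065,0.11],-0.58],
    [0.06,[-0.05,-0.0736,0.11],-0.7],
    [0.06,[-0.064,-0.0736,0.11],-0.82],
  ],
)

```text
t: 9.83
tcp_pos: [0.5357, -0.2146, 0.1524]
ee_rot: [[-0.585, 0.811, -0.005], [0.811, 0.585, -0.002], [0.001, -0.005, -1.0]]
contact_force: [0.3, 0.4, -0.2]
width: 0.0602
```

>>> send_rows(
  steps=[
    [0.06,[0,0,0.0],-0.12],
    [0.06,[0,0,0.0],-0.24],
    [0.06,[0,0,0.0],-0.36],
    [0.06,[0,0,0.0],-0.48],
    [0.06,[0,0,0.0],-0.6],
    [0.06,[0,0,0.0],-0.72],
    [0.06,[0,0,0.0],-0.75],
    [0.06,[0,0,0.0],-0.75],
  ],
)

```text
t: 10.5
tcp_pos: [0.5353, -0.2144, 0.1519]
ee_rot: [[0.125, 0.992, -0.006], [0.992, -0.125, 0.003], [0.002, -0.007, -1.0]]
contact_force: [0.8, 0.6, -0.2]
width: 0.0601
```

```bash
python3 -c "
from h import *
report()"
```

```text
10.5 [ 0.5353 -0.2144  0.1519] tcp lane [-207.4    1.4] yaw err -0.006 F [ 0.8  0.6 -0.2]
box [ 547.4 -132.9] lane [-125.1   -1. ] [(88.3, 3.0232), (98.2, 1.4524)]
```

>>> send_rows(
  steps=[
    [0.06,[0.002,0,-0.03],0.006],
    [0.06,[0.002,0,-0.065],0.006],
    [0.06,[0.002,0,-0.095],0.006],
    [0.06,[0.002,0,-0.105],0.006],
    [0.06,[0.002,0,-0.105],0.006],
    [0.06,[0.002,0,-0.105],0.006],
    [0.06,[0.002,0,-0.105],0.006],
    [0.06,[0.002,0,-0.105],0.006],
  ],
)

```text
t: 11.22
tcp_pos: [0.539, -0.2155, 0.0494]
ee_rot: [[0.117, 0.993, -0.003], [0.993, -0.117, 0.0], [-0.0, -0.003, -1.0]]
contact_force: [-0.5, 0.4, 0.2]
width: 0.06
```

```bash
python3 -c "
from h import *
report()"
```

```text
11.2167 [ 0.539  -0.2155  0.0494] tcp lane [-208.    -2.5] yaw err 0.001 F [-0.5  0.4  0.2]
box [ 545.9 -145.3] lane [-137.6   -1. ] [(88.1, 3.0233), (72.9, 1.4525)]
```

>>> send_rows(
  steps=[
    [0.06,[0.0015,0.014,-0.006],0],
    [0.06,[0.0022,0.02,-0.006],0],
    [0.06,[0.0027,0.025,-0.006],0],
    [0.06,[0.0037,0.034,-0.006],0],
    [0.06,[0.0048,0.044,-0.006],0],
    [0.06,[0.0059,0.054,-0.006],0],
    [0.06,[0.007,0.064,-0.006],0],
    [0.06,[0.008,0.074,-0.006],0],
    [0.06,[0.009,0.084,-0.006],0],
    [0.06,[0.0093,0.0864,-0.006],0],
  ],
)

```text
t: 12.1
tcp_pos: [0.5481, -0.1271, 0.0432]
ee_rot: [[0.116, 0.993, -0.003], [0.993, -0.116, 0.001], [0.001, -0.003, -1.0]]
contact_force: [-1.5, -1.3, -1.0]
width: 0.0596
```

```bash
python3 -c "
from h import *
report('pics/w5.png')
manip.snapshot('side');print(manip.landmark_of('side','slide_box')[:1])
im,C,K=snap('top');cv2.imwrite('pics/top5.png',im[...,::-1]);print(manip.landmark_of('top','slide_box')[:1])"
```

```text
12.1 [ 0.5481 -0.1271  0.0432] tcp lane [-119.2   -1.1] yaw err 0.003 F [-1.5 -1.3 -1. ]
box [554.  -69.3] lane [-61.1   0. ] [(88.1, 3.0242), (94.2, 1.4534)]
[]
[{'location': [0.5558, -0.0659, 0.0074], 'confidence': 0.47}]
```

View pics/w5.png

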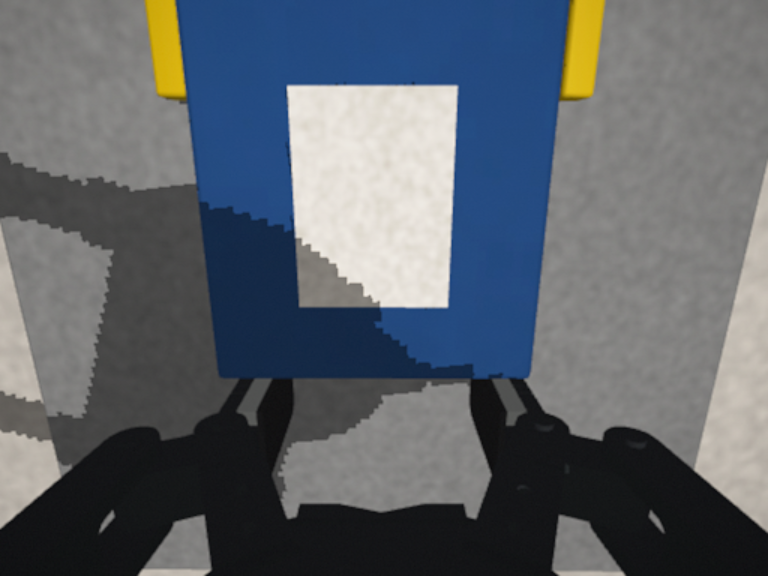

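The box is straight, y≈0, and sits symmetrically between the rail ends (gaps of 29 and 30 px at row 95). Pushing on.

>>> send_rows(
  steps=[
    [0.06,[0.0006,0.005,0],0],
    [0.06,[0.0018,0.015,0],0],
    [0.06,[0.003,0.025,0],0],
    [0.06,[0.0042,0.035,0],0],
    [0.06,[0.0054,0.045,0],0],
    [0.06,[0.0066,0.055,0],0],
    [0.06,[0.0078,0.065,0],0],
    [0.06,[0.009,0.075,0],0],
    [0.06,[0.01,0.084,0],0],
    [0.06,[0.0106,0.089,0],0],
  ],
)

```text
t: 13.18
tcp_pos: [0.5587, -0.0386, 0.0431]
ee_rot: [[0.116, 0.993, -0.003], [0.993, -0.116, 0.001], [0.001, -0.003, -1.0]]
contact_force: [0.8, -2.1, 0.9]
width: 0.0596
```

```bash
python3 -c "
from h import *
report()"
```

```text
13.1833 [ 0.5587 -0.0386  0.0431] tcp lane [-30.1  -1. ] yaw err 0.002 F [ 0.8 -2.1  0.9]
box [564.3  19.3] lane [28.   0.2] [(88.1, 3.0237), (94.1, 1.4529)]
```

>>> send_rows(
  steps=[
    [0.06,[0.0006,0.005,0],0],
    [0.06,[0.0017,0.014,0],0],
    [0.06,[0.0028,0.023,0],0],
    [0.06,[0.0038,0.032,0],0],
    [0.06,[0.0049,0.041,0],0],
    [0.06,[0.006,0.05,0],0],
    [0.06,[0.007,0.059,0],0],
    [0.06,[0.0081,0.068,0],0],
    [0.06,[0.009,0.076,0],0],
    [0.06,[0.0095,0.08,0],0],
  ],
)

```text
t: 14.07
tcp_pos: [0.5681, 0.0433, 0.0429]
ee_rot: [[0.115, 0.993, -0.003], [0.993, -0.115, 0.002], [0.001, -0.004, -1.0]]
contact_force: [-0.5, -2.0, 0.3]
width: 0.0602
```

```bash
python3 -c "
from h import *
report()"
```

```text
14.0667 [0.5681 0.0433 0.0429] tcp lane [52.3 -0.7] yaw err 0.003 F [-0.5 -2.   0.3]
box [573.8 101.1] lane [110.4   0.5] [(88.1, 3.0247), (94.0, 1.4539)]
```

>>> send_rows(
  steps=[
    [0.06,[0.0005,0.004,0],0],
    [0.06,[0.0012,0.01,0],0],
    [0.06,[0.0019,0.016,0],0],
    [0.06,[0.0025,0.021,0],0],
    [0.06,[0.0029,0.024,0],0],
    [0.06,[0.0032,0.0262,0],0],
    [0.06,[0.0032,0.0262,0],0],
    [0.06,[0.0026,0.021,0],0],
    [0.06,[0.0008,0.006,0],0],
    [0.06,[0.0,0.0,0],0],
  ],
)

```text
t: 14.95
tcp_pos: [0.568, 0.0424, 0.0429]
ee_rot: [[0.116, 0.993, -0.003], [0.993, -0.116, 0.002], [0.002, -0.004, -1.0]]
contact_force: [-0.3, -1.3, -0.9]
width: 0.0598
```

>>> send_rows(
  steps=[
    [0.06,[0,0,0.03],0],
    [0.06,[0,0,0.06],0],
    [0.06,[0,-0.01,0.1],0],
    [0.06,[-0.002,-0.02,0.14],0],
    [0.06,[-0.004,-0.03,0.18],0],
    [0.06,[-0.004,-0.03,0.22],0],
    [0.06,[-0.004,-0.03,0.24],0],
    [0.06,[-0.004,-0.03,0.24],0],
    [0.06,[-0.004,-0.03,0.24],0],
  ],
)

```text
t: 15.7
tcp_pos: [0.5646, 0.012, 0.2844]
ee_rot: [[0.116, 0.993, -0.0], [0.993, -0.116, 0.002], [0.002, -0.0, -1.0]]
contact_force: [-0.2, -0.3, -0.5]
width: 0.0601
```

```bash
python3 -c "
from h import *
report('pics/w6.png');print(manip.landmark_of('wrist','slide_box')[:1],lane([577.8,130.4]))"
```

```text
15.7 [0.5646 0.012  0.2844] tcp lane [20.8 -1. ] yaw err 0.002 F [-0.2 -0.3 -0.5]
box [577.5 130.7] lane [140.2   0.3] [(88.0, 3.0261), (96.3, 1.4553)]
green [140.2  -0. ] [(111.3, 3.0245), (128.6, 1.4537)]
[{'location': [0.5728, 0.1307, 0.0063], 'confidence': 0.65}] [140.  -0.]
```

View pics/w6.png

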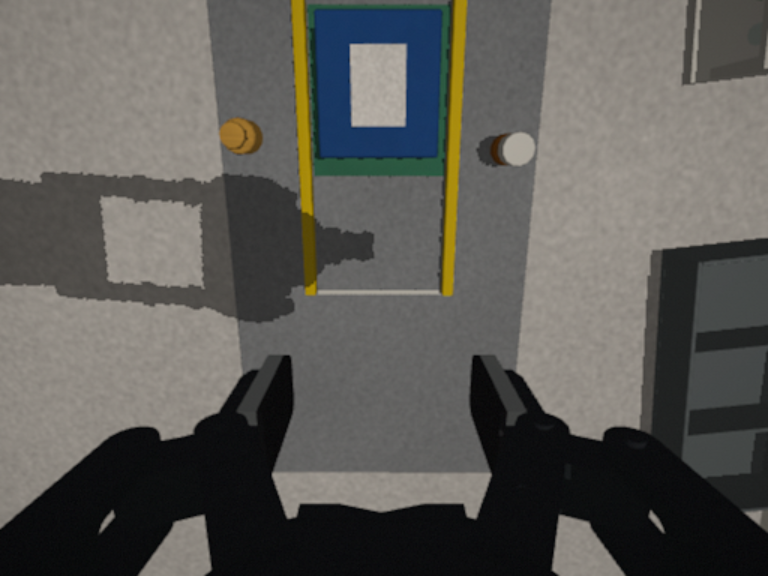

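The box stands centred and straight on the plate, with green showing around it between the rails. The weight and vial are upright in place, and the arm is clear. Handing in.

```bash
python3 -c "
from h import *
print(manip.finish_job())"
```

```text
the job is handed in; nothing more can be done
None
```

I handed the job in at about 16 s with the slide box centred and straight on the green weighing plate. No verdict was reported.

- **Moves:** I squared the box up by pushing its rear face with the two open fingertips. That left it about 15 mm off to the right, so I pushed its side to centre it while it was still in front of the mouth. I then pushed it down the lane in stages, with the TCP at a height that should keep the fingertips above the rail tops, and backed off and rose clear.
- **Final position:** The last wrist-camera check put the box at lane x = 140 mm, y = +0.3 mm, about 0.003 rad from the lane's direction.
- **Disagreement:** In the last view the trained network placed the box about 5 mm to the lane's left of my own fit. That is close to its stated accuracy of 4 mm and still inside the 13 mm limit.
- **Contacts:** Rail contact was not measured directly. The box stayed within about 1 mm of the centre line between the rails, leaving about 11 mm on each side. The wrist forces I saw were only a few newtons.
- **Bystanders:** The calibration weight and vial stood upright in their places in the last picture. I did not look again at the things out on the bench, but the arm did not go near them.

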